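# Put the full screw tin in its pocket

### The job

One of the three identical closed screw tins is full and the other two are nearly empty: lift them in turn to feel which is the heavy one. Seat the heavy tin upright, without dropping it, in the pocket of the wooden board that fits it closely, all the way down. The two light tins must end standing where they stood at the start; tip no tin over and leave the other things on the table alone.

Things in the scene. Friction and masses are not known exactly. Their poses are not given: they have to be found in the camera images.
- tin_a_mid (a point): one of three identical closed plain-metal screw tins, upright cylinder 52 mm wide, 60 mm tall, lid fixed. Point: its centre, 30 mm above its base; z is its axis. Any one of the three (it changes) is full and weighs 0.6 to 0.85 kg in all, the other two 0.10 to 0.15 kg each
- tin_b_mid (a point): one of three identical closed plain-metal screw tins, upright cylinder 52 mm wide, 60 mm tall, lid fixed. Point: its centre, 30 mm above its base; z is its axis. Any one of the three (it changes) is full and weighs 0.6 to 0.85 kg in all, the other two 0.10 to 0.15 kg each
- tin_c_mid (a point): one of three identical closed plain-metal screw tins, upright cylinder 52 mm wide, 60 mm tall, lid fixed. Point: its centre, 30 mm above its base; z is its axis. Any one of the three (it changes) is full and weighs 0.6 to 0.85 kg in all, the other two 0.10 to 0.15 kg each
- tin_a: the same tin as point tin_a_mid; origin at the centre of its base. The tins stand on the metal table at z = 0 in a rough row that runs at about 120 degrees from +x (counterclockwise from above), 80 mm or more between centres, so the jaws have most room across the row, at about 30 degrees from +x
- tin_b: the same tin as point tin_b_mid; origin at the centre of its base. The tins stand on the metal table at z = 0 in a rough row that runs at about 120 degrees from +x (counterclockwise from above), 80 mm or more between centres, so the jaws have most room across the row, at about 30 degrees from +x
- tin_c: the same tin as point tin_c_mid; origin at the centre of its base. The tins stand on the metal table at z = 0 in a rough row that runs at about 120 degrees from +x (counterclockwise from above), 80 mm or more between centres, so the jaws have most room across the row, at about 30 degrees from +x
- tin_board: fixed wooden board 240 x 98 x 24 mm lying on the table, with a graded row of three round pockets along its length (46, 57 and 70 mm); origin at the centre of its underside, x along the row towards the largest pocket, z up
- pocket_small (a point): centre of the mouth, on the board's top face (24 mm above the table), of the round pocket 46 mm in diameter and 14 mm deep. Too small for the tins. x runs along the row of pockets towards the largest, z up
- pocket_medium (a point): centre of the mouth, on the board's top face (24 mm above the table), of the round pocket 57 mm in diameter and 14 mm deep. It fits a tin with 2.5 mm to spare all round; a seated tin's centre stands 16 mm above this point. x runs along the row of pockets towards the largest, z up
- pocket_large (a point): centre of the mouth, on the board's top face (24 mm above the table), of the round pocket 70 mm in diameter and 14 mm deep. Too loose for the tins. x runs along the row of pockets towards the largest, z up
- nut_mid (a point): bystander; the point is its centre. steel hexagon nut 33 x 29 x 14 mm lying near the tins
- bar_mid (a point): bystander; the point is its centre. brass bar 12 x 76 x 12 mm lying beyond the tins
- tape_mid (a point): bystander; the point is its centre. tape measure standing 66 mm high, 37 x 89 mm, between the tins and the board's far end
Mind the look-alikes: they are no part of the job. What is shaped like the tin_b but blue or turquoise is not meant.

How it is judged:
By the outcome, as a careful person would: the job done as asked, in the order asked, and still so for the second after the job is handed in, with the robot touching nothing.
It also fails if it takes over 67 s, if anything falls off the work surface, if the arm or the gripper's body presses on something with over 40 N, if the wrist force passes 120 N, or if a joint passes its speed limit or range.

### The arm

A 7-joint arm with a two-finger parallel gripper is mounted at the origin on a cart in front of the work surface, level with it; the furniture and walls round the work are solid. World frame = base frame: x ahead of the robot, y to its left, z up, the work surface at z = 0. Lengths are in m, angles in rad, forces in N, time in s.
With the tool pointing down it reaches from about 0.4 to 0.85 m from the base axis. Payload 10.4 kg.
Tool frame: the origin (TCP) lies at the very end of the fingers, on their centre line; the grasp point (between the pads) lies 19 mm behind it (manip.grip_depth is the distance from the TCP to the grasp point, in m); z points along the fingers, y is the direction in which the jaws open and shut (so a half turn about z gives the same grasp; the last joint's range is limited). The gripper opens to 85 mm and grips with 20 to 120 N. Pads are 22 mm wide; open, the fingers measure 114 mm over their backs; the gripper's body (76 mm by 85 mm) begins 54 mm behind the grasp point. The pads swing forward as they close: fully open they stand 13 mm farther back than shut.
Start: joints at [-1.293, 0.332, -0.065, 1.46, 0.022, 1.35, -0.088], TCP at [0.185, 0.597, 0.231] pointing down, gripper open.
Joint ranges: [-2.6, 2.6], [-0.5, 2.12], [-1.47, 1.34], [0.16, 2.42], [-1.27, 4.41], [0.06, 2.06], [-2.6, 2.6]. Speed limits (rad/s): [2.22, 2.22, 2.79, 2.79, 3.14, 3.14, 3.14].

### API

Orientations are given as a unit quaternion [x, y, z, w].
In Python, from workcell import manip gives the robot as it stands.
- The arm moves only by the tool step_arm, never from a script. Its argument "motion" is a list of rows, each a list of 6 numbers: the shift along the tool's x, y, z in mm, then the turn, a rotation vector about the tool's x, y, z in degrees. A call has 1 to 20 rows; each row shifts and turns the pose as measured when the row begins, along the tool's axes as they then stand; what a row does not reach is not made up. A row lasts 1/8 s, in which the tool goes at most 62.5 mm and 10.7 degrees, less where a joint would pass 70% of its speed; a pose out of reach is approached as far as the arm can. A call with a gripper value outside its range is refused whole. "jaw" is the finger opening in mm, from 0 to 85.4, set as the call begins (left out, the last holds). The fingers move at their own pace and stop on an object; "force" is the grip in N (left out, the last holds). Time passes only in rows, so rows that do not move let the fingers close. It gives the time, the measured TCP pose, the force and the opening at its end, in the units of the state.
- manip.get_obs(): the state, without advancing time (a new reading comes with each control period).
- manip.camera(name): name is "scene" or "side" or "wrist"; returns the picture (400x640x3 uint8, blue, green, red); there is no depth.
- manip.camera_info(name): a dict with "camera_matrix" (3x3 intrinsics, pixels), "R" (3x3) and "t" (3): a world point X has camera coordinates R X + t. Camera axes: x right, y down, z forward; pixel columns grow to the right and rows downward; lengths in m; the calibration is good to about 2 mm. A picture is of the moment at which its call begins: read the wrist's pose just before it. camera_info takes no time and is no camera call; for the wrist camera it gives the pose at the moment of the call.
- manip.hand_in(): hands the job in, once; it reports no verdict.
The state is a dict: "clock": time; "joint_pos": joint angles; "joint_velocities": joint speeds; "tau": joint torques, N m; "position": TCP position; "ee_rot": TCP orientation; "ft_force": force on the tool from outside, world axes, zero at the start; "torque": the same for the moment, N m; "grip_width": opening from 0.0 (shut) to 1.0 (fully open).
Only numpy, scipy, OpenCV 4.12 (cv2) and the standard library are available. Lean on these libraries where they do the work, as an engineer would, in place of code of your own. Each camera call takes 0.05 s, during which the arm holds its last target.

## Working session

There is one attempt and no reset: what is moved stays moved. The work goes in short steps, Python scripts to look and compute and a tool call to move; the robot and the scene stay as the last step left them, time stands still between calls to the robot, and variables do not carry over. Pictures are saved under pics/ and viewed, and the job is handed in when it is done.

Besides the shell and the picture viewer there is one more tool, called after "Request:" as name(argument=value, ...), one argument or row to a line, values as JSON. step_arm: Moves the arm, as the interface text tells. Its arguments: {"type":"object","properties":{"motion":{"type":"array"},"jaw":{"type":"number"},"force":{"type":"number"}},"required":["motion"]}

```bash
ls; mkdir -p pics; python3 - <<'E'
from workcell import manip
import cv2
o=manip.get_obs();print(o)
for n in ("scene","side","wrist"):
    i=manip.camera_info(n);print(n,i)
    cv2.imwrite(f"pics/{n}0.png",manip.camera(n))
E
```

```text
pics
{'clock': 0.0, 'joint_pos': array([-1.29260111,  0.33286159, -0.06472482,  1.46095265,  0.02158666,
        1.34989749, -0.08852797]), 'joint_velocities': array([-8.95475507e-04,  7.26792760e-04, -7.12927775e-04, -9.28578669e-07,
        3.05861026e-07,  5.67765997e-04,  7.38590773e-04]), 'tau': array([-5.37569758e-04, -6.25454450e+01,  4.90360893e-02, -3.91583061e+01,
        1.61540264e-02,  1.00610053e-02,  2.83688780e-05]), 'position': array([0.18504907, 0.59657851, 0.230517  ]), 'ee_rot': array([ 1.49824414e-01,  9.88712364e-01, -7.07056245e-04, -8.40126594e-05]), 'ft_force': array([-0.07574061,  0.47514992,  1.49297769]), 'torque': array([-0.01928723,  0.03158878, -0.01329305]), 'grip_width': 1.001844314371247}
scene {'camera_matrix': array([[408.01383308,   0.        , 317.10342543],
       [  0.        , 408.01383308, 199.90091823],
       [  0.        ,   0.        ,   1.        ]]), 'R': array([[ 0.6282976 , -0.7776205 , -0.02341978],
       [-0.34334146, -0.25014644, -0.90528636],
       [ 0.69811086,  0.57683023, -0.42415576]]), 't': array([-0.17469355,  0.27970208,  0.86461871])}
side {'camera_matrix': array([[390.56467774,   0.        , 317.329105  ],
       [  0.        , 390.56467774, 194.14349524],
       [  0.        ,   0.        ,   1.        ]]), 'R': array([[ 0.94810326, -0.31786935,  0.00769965],
       [-0.15600702, -0.48614699, -0.85983889],
       [ 0.27705959,  0.81401485, -0.5105074 ]]), 't': array([-0.42961934,  0.22269659,  0.67278323])}
wrist {'camera_matrix': array([[300.55926959,   0.        , 316.49308693],
       [  0.        , 300.55926959, 196.44463694],
       [  0.        ,   0.        ,   1.        ]]), 'R': array([[ 0.29633558,  0.9550816 , -0.00208916],
       [ 0.90790505, -0.28101765,  0.31102651],
       [ 0.29646861, -0.09406498, -0.95039894]]), 't': array([-0.62398529, -0.04006505,  0.38132581])}
```

View pics/scene0.png

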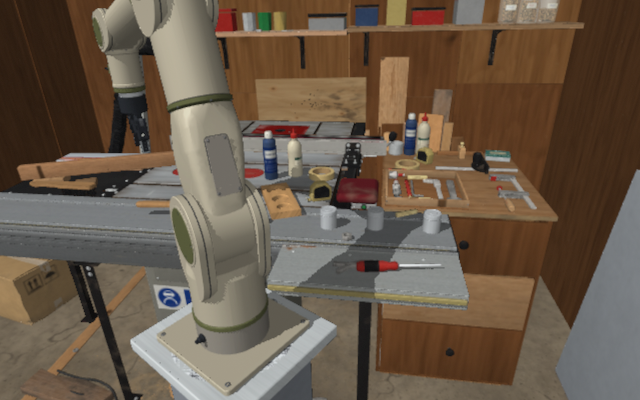

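View pics/side0.png

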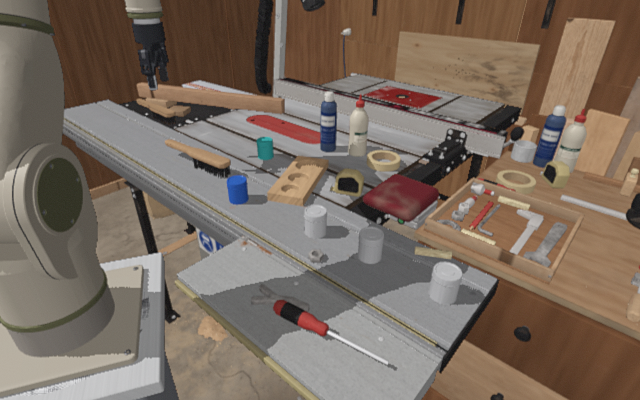

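View pics/wrist0.png

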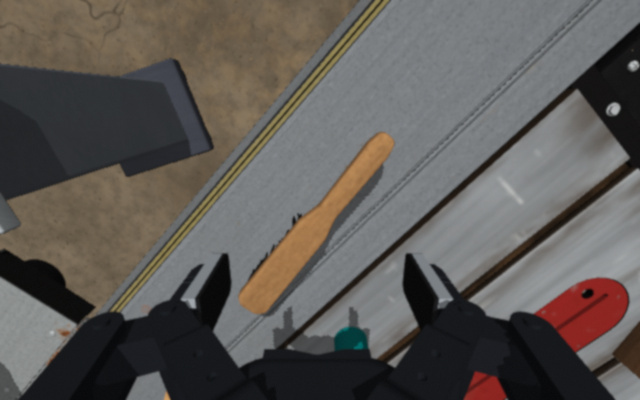

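Side view: the three plain-metal tins are at about (315,221), (371,244) and (446,283). The blue (237,190) and turquoise (265,149) cylinders are look-alikes. The board is at (298,180). I'll enlarge this area to confirm and take coarse positions.

```bash
cat > h.py <<'E'
import numpy as np, cv2
from scipy.spatial.transform import Rotation as Ro
def ray(info,uv,z):
    K,R,t=info["camera_matrix"],np.array(info["R"]),np.array(info["t"])
    d=R.T@np.linalg.solve(K,[uv[0],uv[1],1.]); c=-R.T@t
    return c+d*(z-c[2])/d[2]
def proj(info,X):
    p=info["R"]@np.array(X)+info["t"]; q=info["camera_matrix"]@p; return q[:2]/q[2]
E
python3 - <<'E'
from h import *
from workcell import manip
s=cv2.imread("pics/side0.png");c=s[140:310,220:480]
cv2.imwrite("pics/side0c.png",cv2.resize(c,None,fx=3,fy=3,interpolation=2))
i=manip.camera_info("side")
for n,uv,z in [("t1",(316,208),.06),("t2",(371,231),.06),("t3",(447,268),.06),("boardtop_c",(297,180),.024),("nut",(317,257),.007),("bar",(433,253),.006),("tape",(348,181),.03)]:
    p=ray(i,uv,z);print(n,p.round(3),np.hypot(*p[:2]).round(3),np.degrees(np.arctan2(p[1],p[0])).round(1))
E
```

```text
t1 [0.493 0.129 0.06 ] 0.51 14.7
t2 [0.574 0.011 0.06 ] 0.574 1.1
t3 [ 0.657 -0.136  0.06 ] 0.671 -11.7
boardtop_c [0.506 0.333 0.024] 0.606 33.4
nut [0.461 0.027 0.007] 0.462 3.3
bar [ 0.702 -0.036  0.006] 0.703 -3.0
tape [0.633 0.275 0.03 ] 0.69 23.5
```

View pics/side0c.png

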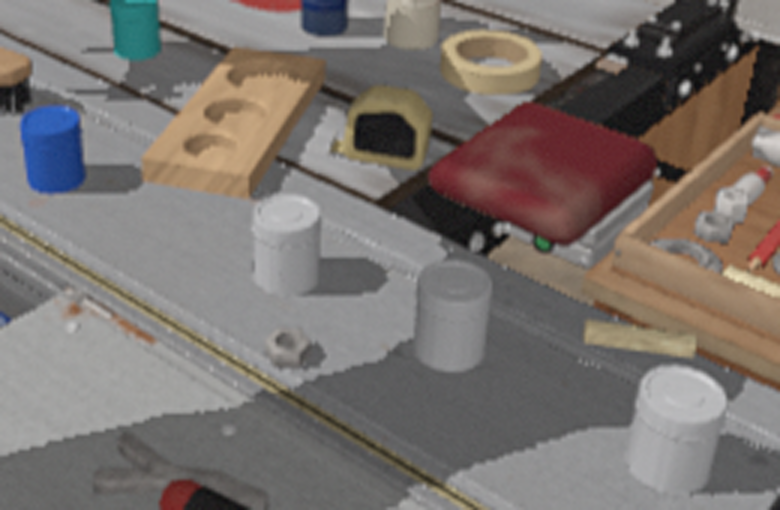

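The crop confirms three plain-metal tins, the middle one in shadow. I'll move over the board and look with the wrist camera.

Request:
step_arm(
  motion=[
    [0,0,0,0,0,8.5],
    [0,0,0,0,0,8.5],
    [0,0,0,0,0,8.5],
    [0,0,0,0,0,8.5],
    [0,0,0,0,0,8.5],
    [-51,16,0,0,0,0],
    [-51,16,0,0,0,0],
    [-51,16,0,0,0,0],
    [-51,16,0,0,0,0],
    [-51,16,0,0,0,0],
    [-51,16,0,0,0,0],
    [-51,16,0,0,0,0],
    [-51,16,0,0,0,0],
    [-51,16,0,0,0,0],
    [0,0,0,0,0,0],
  ],
  jaw=85,
  force=60,
)

```text
clock: 2.02
position: [0.5415, 0.2517, 0.2269]
ee_rot: [0.508, 0.861, -0.004, 0.001]
ft_force: [-0.9, 1.0, 0.2]
grip_width: 0.992
```

```bash
cat > look.py <<'E'
import sys,pickle
from h import *
from workcell import manip
n=sys.argv[1]
i=manip.camera_info("wrist");o=manip.get_obs();im=manip.camera("wrist")
cv2.imwrite(f"pics/{n}.png",im);pickle.dump((i,o),open(f"pics/{n}.pkl","wb"))
print(o["clock"],o["position"].round(4),o["ft_force"].round(2),o["grip_width"].round(3),Ro.from_quat(o["ee_rot"]).as_matrix().round(3).tolist())
E
python3 look.py w1
```

```text
Traceback (most recent call last):
  File "look.py", line 7, in <module>
    print(o["clock"],o["position"].round(4),o["ft_force"].round(2),o["grip_width"].round(3),Ro.from_quat(o["ee_rot"]).as_matrix().round(3).tolist())
                                                                   ^^^^^^^^^^^^^^^^^^^^^
AttributeError: 'float' object has no attribute 'round'
```

View pics/w1.png

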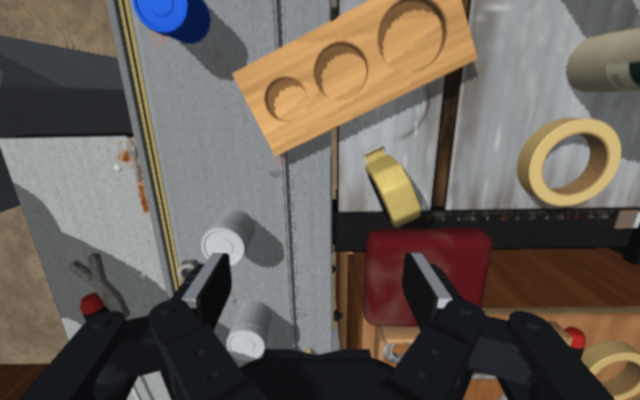

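Wrist view: the board has its three pockets at (287,98), (341,71) and (411,36), with the medium one in the middle. Tin 1's top is at (223,245), tin 2's at (246,338). The tape measure is at (393,187). Next I'll measure the board from this picture, then move along to see tins 1 and 2 better.

```bash
sed -i 's/o\["grip_width"\].round(3)/round(o["grip_width"],3)/' look.py; python3 - <<'E'
from h import *
im=cv2.imread("pics/w1.png")
cv2.imwrite("pics/w1b.png",cv2.resize(im[0:165,225:485],None,fx=3,fy=3,interpolation=2))
cv2.imwrite("pics/w1t.png",cv2.resize(im[200:290,180:310],None,fx=6,fy=6,interpolation=2))
E
```

```text
(no output)
```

View pics/w1b.png

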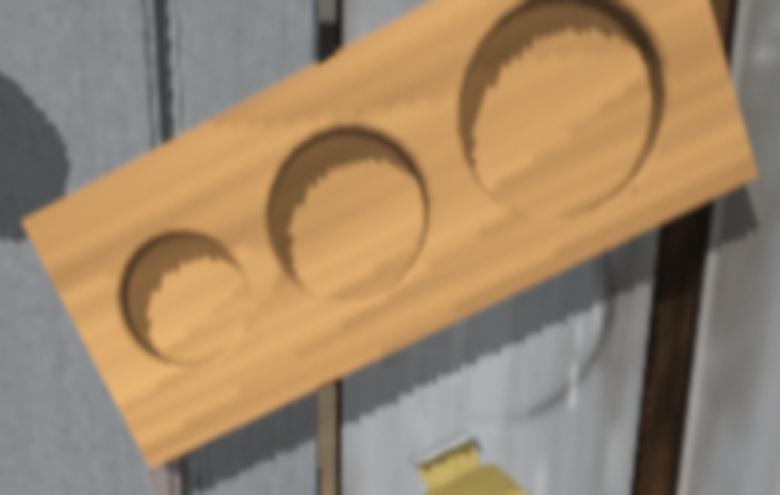

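View pics/w1t.png

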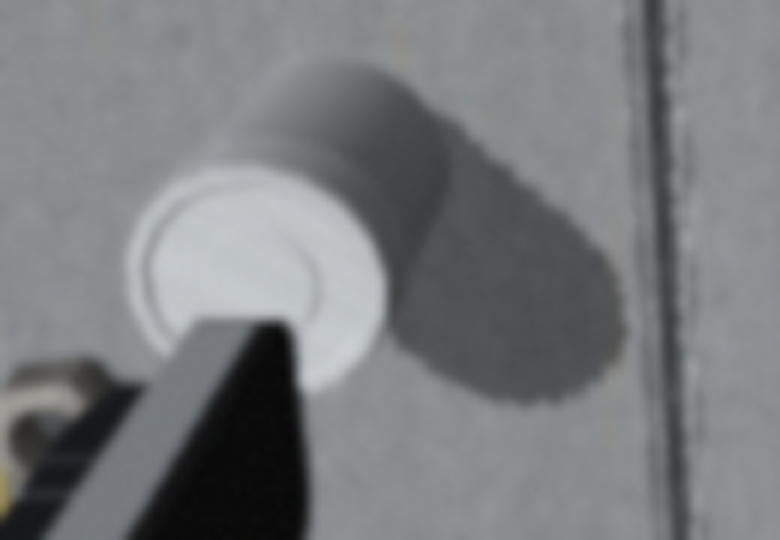

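```bash
python3 - <<'E'
from h import *
import pickle
i,o=pickle.load(open("pics/w1.pkl","rb")) if __import__("os").path.exists("pics/w1.pkl") else (None,None)
if i is None: raise SystemExit("no pkl")
print(o["clock"],o["position"])
def up(p): return p[0],p[1]
for n,uv,z in [("t1",(222.8,246.7),.06),("t2",(246,338),.06),("med",(341,71.3),.024),("small",(286.8,98.5),.024),("large",(411.5,36.5),.024),("c1",(233,74),.024),("c2",(275.5,155),.024),("c3",(477,60),.024)]:
    print(n,ray(i,uv,z).round(4))
E
```

```text
2.025 [0.54146614 0.25168964 0.22688344]
t1 [0.4858 0.1253 0.06  ]
t2 [0.5643 0.0185 0.06  ]
med [0.5111 0.3561 0.024 ]
small [0.4731 0.3037 0.024 ]
large [0.5576 0.4195 0.024 ]
c1 [0.4114 0.298  0.024 ]
c2 [0.4901 0.2419 0.024 ]
c3 [0.6302 0.4344 0.024 ]
```

Request:
step_arm(
  motion=[
    [-48,-18,0,0,0,0],
    [-48,-18,0,0,0,0],
    [-48,-18,0,0,0,0],
    [-48,-18,0,0,0,0],
    [-48,-18,0,0,0,0],
    [0,0,0,0,0,0],
  ],
)

```text
clock: 2.82
position: [0.5769, 0.0036, 0.2266]
ee_rot: [0.5, 0.866, -0.003, -0.002]
ft_force: [0.4, 1.3, -0.1]
grip_width: 0.998
```

```bash
python3 look.py w2
```

```text
2.825 [0.5769 0.0036 0.2266] [ 0.37  1.29 -0.15] 0.998 [[-0.5, 0.866, -0.007], [0.866, 0.5, -0.004], [0.001, -0.008, -1.0]]
```

View pics/w2.png

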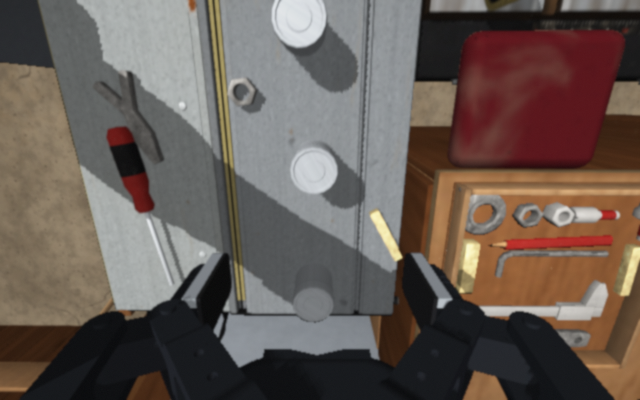

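```bash
python3 - <<'E'
from h import *
import pickle
i,o=pickle.load(open("pics/w2.pkl","rb"))
for n,uv,z in [("A",(298.5,20.5),.06),("B",(314,171),.06),("C",(313.5,304),.06),("nut",(242,93),.007),("bar",(386,235),.01)]:
    print(n,ray(i,uv,z).round(4))
im=cv2.imread("pics/w2.png")
cv2.imwrite("pics/w2c.png",cv2.resize(im[0:330,220:420],None,fx=1.8,fy=1.8,interpolation=2))
# overlay: fit circles
v=im.copy()
E
```

```text
A [0.4873 0.122  0.06  ]
B [0.5692 0.0074 0.06  ]
C [ 0.6519 -0.1379  0.06  ]
nut [0.458 0.034 0.007]
bar [ 0.6988 -0.0304  0.01  ]
```

View pics/w2c.png

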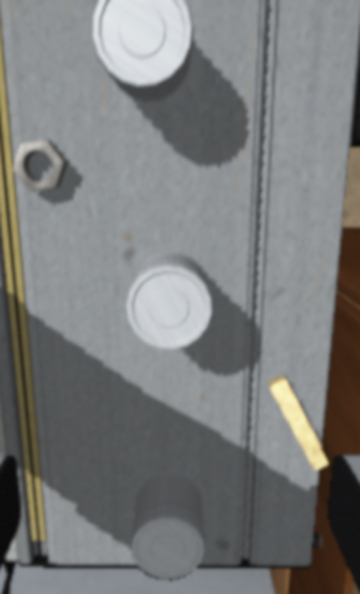

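```bash
cat > fit.py <<'E'
from h import *
import pickle
from scipy.optimize import least_squares
from scipy.ndimage import map_coordinates
def fit(name,c0,r=.026,z=.06,sign=1,ang=np.linspace(0,2*np.pi,72,endpoint=False),half=.006):
    """fit circle of radius r at height z: maximise outward gradient edge at projected circle"""
    i,o=pickle.load(open(f"pics/{name}.pkl","rb"))
    g=cv2.GaussianBlur(cv2.cvtColor(cv2.imread(f"pics/{name}.png"),6),(0,0),.8).astype(float)
    c=np.array(c0[:2],float)
    for _ in range(6):
        pts=[];w=[]
        for a in ang:
            d=np.array([np.cos(a),np.sin(a)])
            rs=np.linspace(r-half,r+half,41)
            uv=np.array([proj(i,[*(c+d*q),z]) for q in rs])
            p=map_coordinates(g,[uv[:,1],uv[:,0]],order=1,mode='nearest')
            dp=-np.gradient(p)*sign; k=dp.argmax()
            if dp[k]>1.0: pts.append(c+d*rs[k])
        pts=np.array(pts)
        s=least_squares(lambda q:np.hypot(*(pts-q[:2]).T)-q[2],[*c,r],loss='soft_l1',f_scale=.0007)
        c=s.x[:2]
    return c.round(4),s.x[2].round(4),len(pts)
if __name__=="__main__":
    print("A",fit("w2",(.487,.122)));print("B",fit("w2",(.569,.0075)));print("C",fit("w2",(.652,-.138)))
    print("A w1",fit("w1",(.486,.125)))
    print("med w1",fit("w1",(.511,.356),.0285,.024,sign=-1,half=.005))
E
python3 fit.py
```

```text
A (array([0.4851, 0.1261]), np.float64(0.0258), 62)
B (array([0.5684, 0.0075]), np.float64(0.0249), 72)
C (array([ 0.6511, -0.1382]), np.float64(0.0242), 59)
A w1 (array([0.485 , 0.1245]), np.float64(0.0249), 63)
med w1 (array([0.5109, 0.3556]), np.float64(0.029), 65)
```

Request:
step_arm(
  motion=[
    [8,-5,45,0,0,0],
    [0,0,45,0,0,0],
    [0,0,26,0,0,0],
    [0,0,0,0,0,0],
  ],
)

```text
clock: 3.38
position: [0.5664, 0.0223, 0.1073]
ee_rot: [0.493, 0.87, -0.001, -0.004]
ft_force: [-0.1, -0.0, 0.7]
grip_width: 0.993
```

```bash
python3 look.py w3; python3 -c "
from fit import *
print(fit('w3',(.5684,.0075)))"
```

```text
3.375 [0.5664 0.0223 0.1073] [-0.09 -0.01  0.66] 0.993 [[-0.514, 0.858, -0.008], [0.858, 0.514, 0.002], [0.006, -0.005, -1.0]]
(array([0.5695, 0.006 ]), np.float64(0.0249), 72)
```

View pics/w3.png

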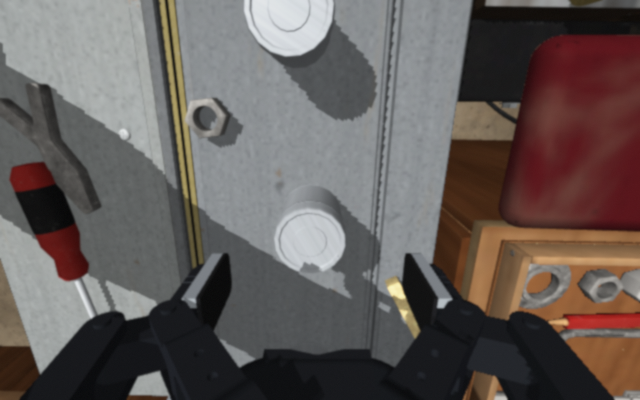

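Tin B's top is at (310,240), a little left of and ahead of the finger centre line. I'll correct for that.

Request:
step_arm(
  motion=[
    [-15,-6,15,0,0,0.5],
    [0,0,10,0,0,0],
    [0,0,0,0,0,0],
    [0,0,0,0,0,0],
  ],
)

```text
clock: 3.92
position: [0.5717, 0.0064, 0.0848]
ee_rot: [0.496, 0.868, 0.001, -0.002]
ft_force: [-0.4, 0.5, -0.5]
grip_width: 0.994
```

```bash
python3 look.py w4; python3 -c "
from fit import *
print(fit('w4',(.5684,.0075)))"
```

```text
3.925 [0.5717 0.0064 0.0848] [-0.44  0.54 -0.53] 0.994 [[-0.507, 0.862, -0.002], [0.862, 0.507, 0.004], [0.004, 0.001, -1.0]]
(array([0.57  , 0.0059]), np.float64(0.0243), 72)
```

View pics/w4.png

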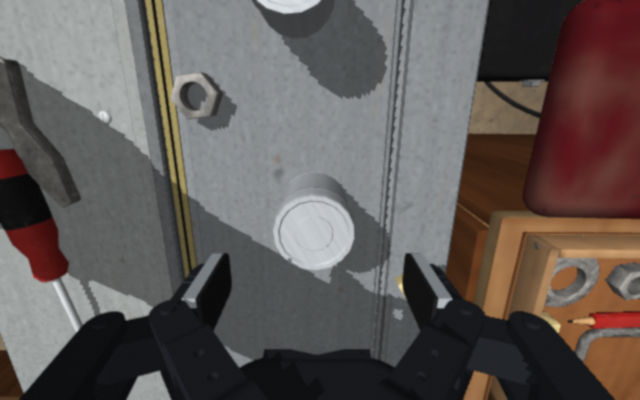

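Request:
step_arm(
  motion=[
    [0,-2,20,0,0,0],
    [0,0,20,0,0,0],
    [0,0,20,0,0,0],
    [0,0,0,0,0,0],
    [0,0,0,0,0,0],
  ],
)

```text
clock: 4.6
position: [0.572, 0.0067, 0.0263]
ee_rot: [0.496, 0.868, 0.003, 0.0]
ft_force: [-0.2, 0.0, 0.7]
grip_width: 0.993
```

Request:
step_arm(
  motion=[
    [0,-3,3,0,0,0],
    [0,0,0,0,0,0],
  ],
)

```text
clock: 4.85
position: [0.5701, 0.0051, 0.0246]
ee_rot: [0.496, 0.868, 0.004, 0.001]
ft_force: [-0.3, -0.2, -0.2]
grip_width: 0.991
```

Request:
step_arm(
  motion=[
    [0,0,0,0,0,0],
    [0,0,0,0,0,0],
    [0,0,0,0,0,0],
    [0,0,0,0,0,0],
    [0,0,0,0,0,0],
    [0,0,0,0,0,0],
  ],
  jaw=45,
  force=60,
)

```text
clock: 5.6
position: [0.5708, 0.0052, 0.0257]
ee_rot: [0.496, 0.868, 0.004, 0.001]
ft_force: [-0.3, -0.3, 2.8]
grip_width: 0.599
```

```bash
python3 look.py w5
```

```text
5.6 [0.5708 0.0052 0.0257] [-0.28 -0.27  2.75] 0.599 [[-0.508, 0.861, 0.007], [0.861, 0.508, 0.006], [0.002, 0.009, -1.0]]
```

View pics/w5.png

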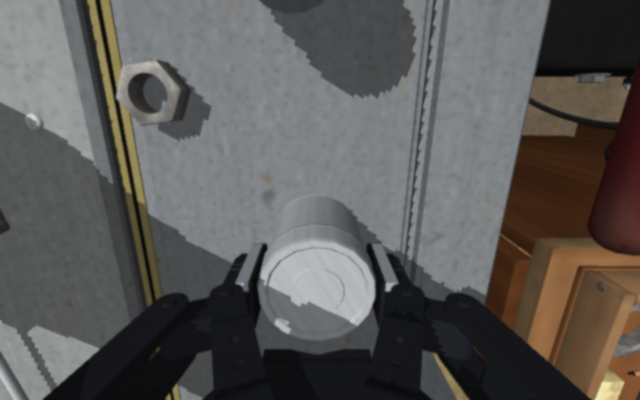

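The tin is gripped between the pads, opening about 51 mm. Small lift to feel the weight.

Request:
step_arm(
  motion=[
    [0,0,-8,0,0,0],
    [0,0,-8,0,0,0],
    [0,0,0,0,0,0],
    [0,0,0,0,0,0],
    [0,0,0,0,0,0],
    [0,0,0,0,0,0],
  ],
)

```text
clock: 6.4
position: [0.5701, 0.0052, 0.0423]
ee_rot: [0.496, 0.868, 0.004, 0.001]
ft_force: [1.1, -0.8, -0.4]
grip_width: 0.598
```

```bash
python3 look.py w6
```

```text
6.4 [0.5701 0.0052 0.0423] [ 1.12 -0.81 -0.41] 0.598 [[-0.508, 0.861, 0.006], [0.861, 0.508, 0.006], [0.002, 0.008, -1.0]]
```

Request:
step_arm(
  motion=[
    [0,0,0,0,0,0],
    [0,0,0,0,0,0],
  ],
)

```text
clock: 6.7
position: [0.57, 0.0052, 0.0421]
ee_rot: [0.496, 0.868, 0.004, 0.001]
ft_force: [0.2, 1.3, -1.3]
grip_width: 0.602
```

Light (about 1 N), so B isn't the one. Setting it back straight down.

Request:
step_arm(
  motion=[
    [0,0,8,0,0,0],
    [0,0,7,0,0,0],
    [0,0,0,0,0,0],
    [0,0,1.5,0,0,0],
    [0,0,0,0,0,0],
  ],
)

```text
clock: 7.32
position: [0.5704, 0.0053, 0.0259]
ee_rot: [0.496, 0.868, 0.004, 0.001]
ft_force: [0.7, 0.0, -2.0]
grip_width: 0.593
```

Request:
step_arm(
  motion=[
    [0,0,1,0,0,0],
    [0,0,0,0,0,0],
  ],
)

```text
clock: 7.58
position: [0.5705, 0.0053, 0.0257]
ee_rot: [0.496, 0.868, 0.004, 0.001]
ft_force: [0.7, 0.7, -0.7]
grip_width: 0.597
```

Request:
step_arm(
  motion=[
    [0,0,0,0,0,0],
    [0,0,0,0,0,0],
    [0,0,0,0,0,0],
    [0,0,0,0,0,0],
    [0,0,-15,0,0,0],
    [0,0,-30,0,0,0],
    [0,0,-30,0,0,0],
    [0,0,0,0,0,0],
  ],
  jaw=85,
)

```text
clock: 8.57
position: [0.5707, 0.0044, 0.1056]
ee_rot: [0.496, 0.868, 0.005, 0.001]
ft_force: [-0.2, 0.7, -0.1]
grip_width: 0.996
```

```bash
python3 look.py w7; python3 -c "
from fit import *
print(fit('w7',(.5695,.006)),fit('w7',(.4851,.1255)))
i,o=pickle.load(open('pics/w7.pkl','rb'))
R=Ro.from_quat(o['ee_rot']).as_matrix()
print(R.T@(np.array([.4851,.1255,.1])-o['position'])*1000)"
```

```text
8.575 [0.5707 0.0044 0.1056] [-0.19  0.73 -0.13] 0.996 [[-0.507, 0.862, 0.007], [0.862, 0.507, 0.007], [0.002, 0.01, -1.0]]
(array([0.5692, 0.0062]), np.float64(0.0246), 72) (array([0.486 , 0.1224]), np.float64(0.0232), 53)
[147.74740045 -12.35651772   5.82089275]
```

View pics/w7.png

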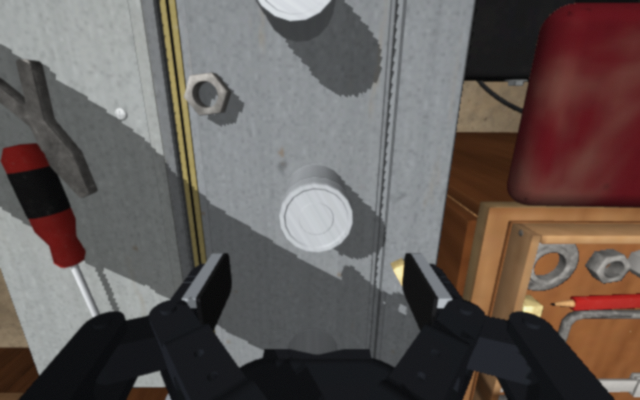

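Tin B stands back at (.569,.006), within about 1 mm of where it was. It's at (316,217) in the picture. Next, tin A.

Request:
step_arm(
  motion=[
    [50,-4,0,0,0,0],
    [50,-4,0,0,0,0],
    [46,-4,0,0,0,0],
    [0,0,0,0,0,0],
    [0,0,0,0,0,0],
  ],
)

```text
clock: 9.25
position: [0.4818, 0.1261, 0.1029]
ee_rot: [0.497, 0.868, 0.003, 0.0]
ft_force: [-0.4, -0.3, -0.4]
grip_width: 0.995
```

```bash
python3 look.py w8; python3 -c "
from fit import *
c,r,n=fit('w8',(.4851,.1255));print(c,r,n)
i,o=pickle.load(open('pics/w8.pkl','rb'))
R=Ro.from_quat(o['ee_rot']).as_matrix()
print(R.T@(np.array([*c,.025])-o['position'])*1000)"
```

```text
9.25 [0.4818 0.1261 0.1029] [-0.43 -0.25 -0.37] 0.995 [[-0.507, 0.862, 0.003], [0.862, 0.507, 0.004], [0.002, 0.005, -1.0]]
[0.4861 0.1239] 0.0247 72
[-4.28313793  2.18051893 77.85156286]
```

View pics/w8.png

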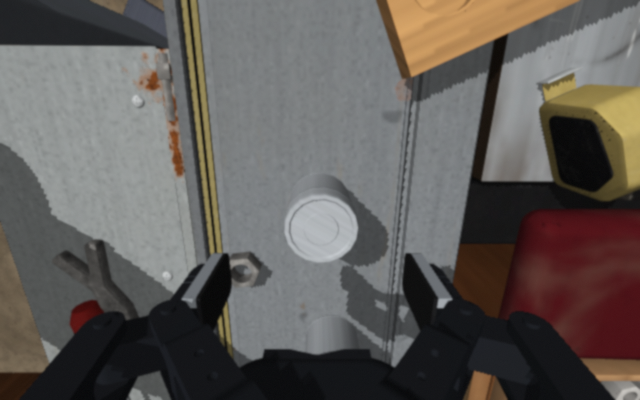

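Tin A is at (321,227), and the nut at (243,268) is clear of the finger path.

Request:
step_arm(
  motion=[
    [-4,2,20,0,0,0],
    [0,0,25,0,0,0],
    [0,0,20,0,0,0],
    [0,0,8,0,0,0],
    [0,0,0,0,0,0],
    [0,0,0,0,0,0],
  ],
)

```text
clock: 10.05
position: [0.4895, 0.1186, 0.0284]
ee_rot: [0.501, 0.866, 0.002, 0.001]
ft_force: [1.0, -0.6, 0.0]
grip_width: 0.994
```

```bash
python3 look.py w9; python3 -c "
from fit import *
c,r,n=fit('w9',(.4861,.1239));print(c,r,n)
i,o=pickle.load(open('pics/w9.pkl','rb'))
R=Ro.from_quat(o['ee_rot']).as_matrix()
print(R.T@(np.array([*c,.024])-o['position'])*1000)"
```

```text
10.05 [0.4895 0.1186 0.0284] [ 1.03 -0.56  0.02] 0.994 [[-0.499, 0.867, 0.005], [0.867, 0.499, 0.003], [0.0, 0.005, -1.0]]
[0.4884 0.1243] 0.023 71
[5.48534374 1.88372471 4.36857826]
```

Request:
step_arm(
  motion=[
    [6,0,3.5,0,0,0],
    [0,0,0,0,0,0],
  ],
)

```text
clock: 10.35
position: [0.4868, 0.1247, 0.0256]
ee_rot: [0.501, 0.866, 0.003, 0.002]
ft_force: [0.6, 0.5, 0.2]
grip_width: 0.995
```

Request:
step_arm(
  motion=[
    [0,0,0,0,0,0],
    [0,0,0,0,0,0],
    [0,0,0,0,0,0],
    [0,0,0,0,0,0],
    [0,0,0,0,0,0],
    [0,0,0,0,0,0],
  ],
  jaw=45,
  force=60,
)

```text
clock: 11.1
position: [0.4867, 0.1248, 0.0262]
ee_rot: [0.5, 0.866, 0.003, 0.002]
ft_force: [-0.6, 0.4, 0.9]
grip_width: 0.593
```

```bash
python3 look.py w10
```

```text
11.1 [0.4867 0.1248 0.0262] [-0.6   0.38  0.88] 0.593 [[-0.499, 0.866, 0.006], [0.866, 0.499, 0.004], [0.001, 0.007, -1.0]]
```

View pics/w10.png

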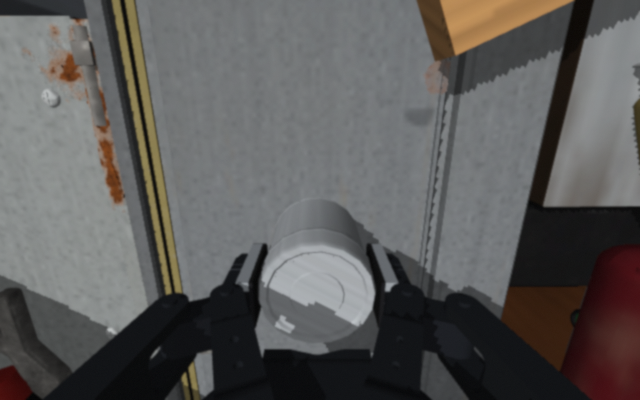

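Gripped well at (318,288).

Request:
step_arm(
  motion=[
    [0,0,-8,0,0,0],
    [0,0,-8,0,0,0],
    [0,0,0,0,0,0],
    [0,0,0,0,0,0],
    [0,0,0,0,0,0],
    [0,0,0,0,0,0],
  ],
)

```text
clock: 11.9
position: [0.4842, 0.1238, 0.0412]
ee_rot: [0.5, 0.866, 0.001, 0.0]
ft_force: [0.1, -0.8, -7.3]
grip_width: 0.596
```

Request:
step_arm(
  motion=[
    [0,0,0,0,0,0],
  ],
)

```text
clock: 12.02
position: [0.4842, 0.1238, 0.041]
ee_rot: [0.5, 0.866, 0.001, 0.0]
ft_force: [-0.1, 0.3, -8.0]
grip_width: 0.598
```

Request:
step_arm(
  motion=[
    [0,0,0,0,0,0],
  ],
)

```text
clock: 12.15
position: [0.4841, 0.1238, 0.041]
ee_rot: [0.5, 0.866, 0.001, 0.0]
ft_force: [-0.1, 0.9, -8.4]
grip_width: 0.595
```

Tin A is heavy (about 8 N against 1 N), so it's the full one. I'll lift it and go towards the board.

Request:
step_arm(
  motion=[
    [0,0,-15,0,0,0],
    [0,0,-25,0,0,0],
    [0,0,-25,0,0,0],
    [25,8,-15,0,0,0],
    [40,20,0,0,0,0],
    [40,20,0,0,0,0],
    [25,15,0,0,0,0],
    [0,0,0,0,0,0],
    [0,0,0,0,0,0],
  ],
  force=80,
)

```text
clock: 13.28
position: [0.4755, 0.2708, 0.1328]
ee_rot: [0.502, 0.865, 0.004, 0.002]
ft_force: [0.2, 0.4, -8.0]
grip_width: 0.597
```

```bash
python3 look.py w11; python3 -c "
from fit import *
c,r,n=fit('w11',(.5109,.3556),.0285,.024,sign=-1,half=.005);print(c,r,n)
i,o=pickle.load(open('pics/w11.pkl','rb'))
R=Ro.from_quat(o['ee_rot']).as_matrix()
print(R.T@(np.array([*c,.024])-o['position'])*1000)"
```

```text
13.275 [0.4755 0.2708 0.1328] [ 0.21  0.41 -8.03] 0.597 [[-0.495, 0.869, 0.007], [0.869, 0.495, 0.005], [0.001, 0.009, -1.0]]
[0.5109 0.355 ] 0.0288 72
[ 55.56587403  71.48392933 109.46463726]
```

View pics/w11.png

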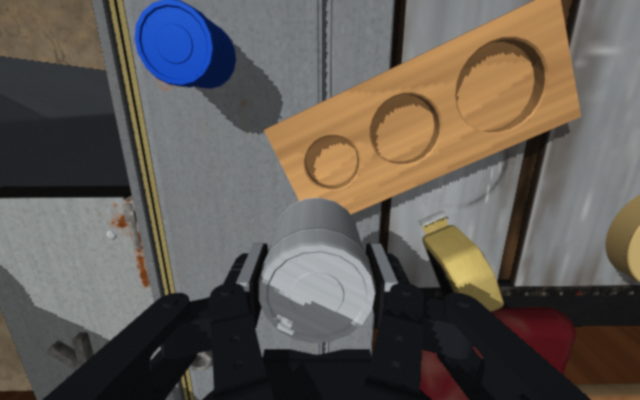

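The medium pocket is at (405,128), between the small one (331,161) and the large one (500,84). The tin is held upright. I'll measure its offset in the hand, then overlay-check the pocket.

```bash
python3 - <<'E'
from fit import *
i,o=pickle.load(open('pics/w11.pkl','rb'))
R=Ro.from_quat(o['ee_rot']).as_matrix();p=o['position']
for dz in (.034,.036):
  c,r,n=fit('w11',p[:2],.026,p[2]+dz,ang=np.radians(np.arange(0,360,5)),half=.004);print(c,r,n,(R.T@(np.array([*c,p[2]])-p)*1000).round(1))
im=cv2.imread('pics/w11.png')
S=4
v=cv2.resize(im[70:190,320:460],None,fx=S,fy=S,interpolation=2)
a=np.linspace(0,2*np.pi,90)
pts=np.array([(proj(i,[.5109+.0285*np.cos(t),.355+.0285*np.sin(t),.024])-[320,70]+.5)*S for t in a]).astype(int)
cv2.polylines(v,[pts],True,(0,0,255),1);cv2.imwrite('pics/w11o.png',v)
E
```

```text
[0.4779 0.2662] 0.0266 68 [-5.1 -0.2 -0. ]
[0.4768 0.2675] 0.0263 68 [-3.5 -0.5 -0. ]
```

View pics/w11o.png

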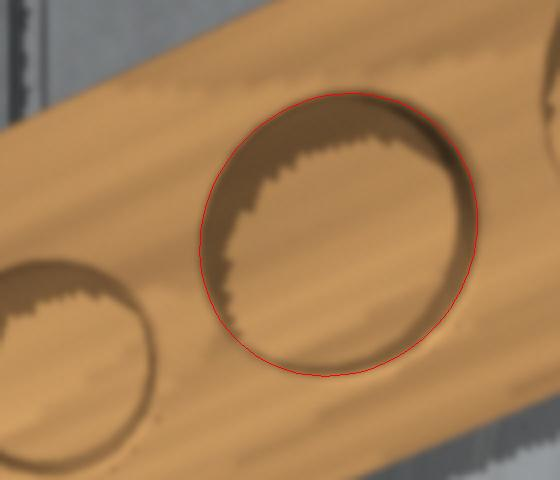

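```bash
python3 - <<'E'
from fit import *
for f in ('w5','w10','w11'):
  i,o=pickle.load(open(f'pics/{f}.pkl','rb'))
  R=Ro.from_quat(o['ee_rot']).as_matrix();p=o['position']
  c,r,n=fit(f,p[:2],.0255,p[2]+.034,half=.004);print(f,c,r,n,(R.T@(np.array([*c,p[2]])-p)*1000).round(1))
  v=cv2.resize(cv2.imread(f'pics/{f}.png')[190:370,230:410],None,fx=3,fy=3,interpolation=2)
  for off,col in (((0,0),(0,0,255)),((-4,0),(0,255,0))):
    b=p+R@np.array([off[0]/1e3,0,0])
    pts=np.array([(proj(i,[b[0]+.026*np.cos(t),b[1]+.026*np.sin(t),p[2]+.034])-[230,190]+.5)*3 for t in np.linspace(0,6.28,80)]).astype(int)
    cv2.polylines(v,[pts],True,col,1)
  cv2.imwrite(f'pics/{f}o.png',v)
E
```

```text
w5 [0.5691 0.0058] 0.025 72 [ 1.4 -1.2 -0. ]
w10 [0.486  0.1234] 0.0251 72 [-0.9 -1.3 -0. ]
w11 [0.4779 0.2663] 0.0265 69 [-5.1 -0.2 -0. ]
```

```bash
python3 - <<'E'
import cv2,numpy as np
a=cv2.imread('pics/w10o.png');b=cv2.imread('pics/w11o.png')
cv2.imwrite('pics/cmp.png',cv2.resize(np.hstack([cv2.resize(a,(400,400)),cv2.resize(b,(400,400))]),(800,400)))
E
```

```text
(no output)
```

View pics/cmp.png

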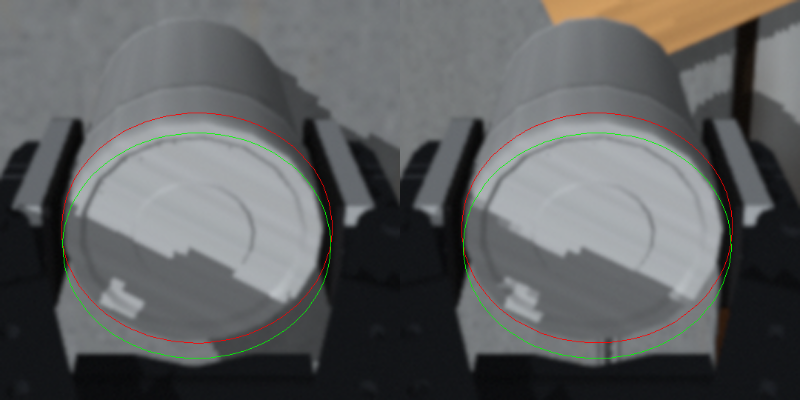

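The tin hasn't slipped in the hand. Offset is about (-1,-0.6) mm. Moving over the pocket.

Request:
step_arm(
  motion=[
    [20,25,0,0,0,0],
    [20,25,10,0,0,0],
    [16,22,25,0,0,0],
    [0,0,20,0,0,0],
    [0,0,10,0,0,0],
    [0,0,0,0,0,0],
    [0,0,0,0,0,0],
  ],
)

```text
clock: 14.2
position: [0.5149, 0.3507, 0.0696]
ee_rot: [0.507, 0.862, 0.004, 0.003]
ft_force: [0.3, -0.4, -8.3]
grip_width: 0.594
```

```bash
cat > tgt.py <<'E'
from h import *
from workcell import manip
import sys
o=manip.get_obs();R=Ro.from_quat(o['ee_rot']).as_matrix()
print(o['clock'],o['position'].round(4),'z',R[:,2].round(4),(R.T@(np.array([.511,.3561,.036])-o['position'])*1000).round(1))
E
python3 tgt.py
```

```text
14.2 [0.5149 0.3507 0.0696] z [ 0.0096  0.0048 -0.9999] [ 6.6 -1.1 33.6]
```

Request:
step_arm(
  motion=[
    [6.5,-1,5,0,0,0],
    [0,0,0,0,0,0],
    [0,0,0,0,0,0],
  ],
)

```text
clock: 14.58
position: [0.5111, 0.3565, 0.0661]
ee_rot: [0.507, 0.862, 0.006, 0.003]
ft_force: [-0.0, 0.1, -7.3]
grip_width: 0.591
```

```bash
python3 tgt.py; python3 look.py w12; python3 -c "
from workcell import manip;import cv2
cv2.imwrite('pics/s12.png',cv2.resize(manip.camera('side')[120:220,240:400],None,fx=5,fy=5,interpolation=2))"
```

```text
14.575 [0.5111 0.3565 0.0661] z [ 0.0113  0.0067 -0.9999] [-0.3 -0.7 30.1]
14.575 [0.5111 0.3565 0.0661] [-0.02  0.13 -7.34] 0.591 [[-0.486, 0.874, 0.011], [0.874, 0.486, 0.007], [0.0, 0.013, -1.0]]
```

View pics/w12.png

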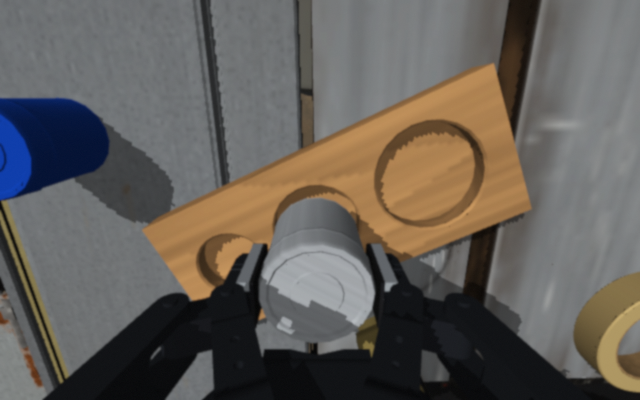

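View pics/s12.png

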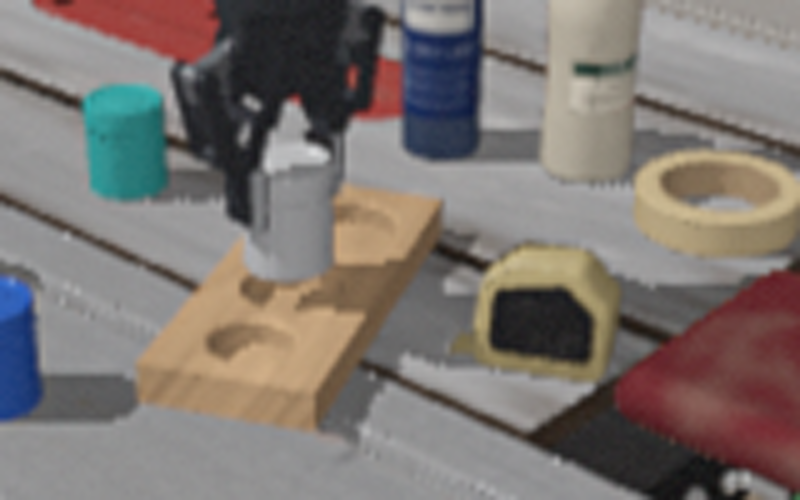

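The tin is over the medium pocket, about 16 mm above the board. Descending slowly.

Request:
step_arm(
  motion=[
    [0,-0.7,7,0.4,0,0],
    [0,0,6,0,0,0],
    [0,0,3,0,0,0],
    [0,0,0,0,0,0],
  ],
)

```text
clock: 15.18
position: [0.5105, 0.356, 0.0483]
ee_rot: [0.507, 0.862, 0.002, 0.001]
ft_force: [-0.1, 0.1, -8.2]
grip_width: 0.591
```

```bash
python3 tgt.py
```

```text
15.175 [0.5105 0.356  0.0483] z [ 0.0041  0.0025 -1.    ] [-0.2  0.4 12.3]
```

Request:
step_arm(
  motion=[
    [0,0.4,4,0,0,0],
    [0,0,4,0,0,0],
    [0,0,2,0,0,0],
    [0,0,0,0,0,0],
  ],
)

```text
clock: 15.68
position: [0.5109, 0.3563, 0.0377]
ee_rot: [0.507, 0.862, 0.002, 0.001]
ft_force: [0.8, 0.4, -8.3]
grip_width: 0.59
```

Request:
step_arm(
  motion=[
    [0,0,1.5,0,0,0],
    [0,0,0,0,0,0],
  ],
)

```text
clock: 15.92
position: [0.5112, 0.3565, 0.0365]
ee_rot: [0.507, 0.862, 0.003, 0.001]
ft_force: [0.5, 0.6, -8.5]
grip_width: 0.593
```

Request:
step_arm(
  motion=[
    [0,0,1,0,0,0],
    [0,0,0,0,0,0],
  ],
)

```text
clock: 16.18
position: [0.5113, 0.3566, 0.0365]
ee_rot: [0.507, 0.862, 0.003, 0.001]
ft_force: [-0.2, 0.6, -8.7]
grip_width: 0.592
```

Request:
step_arm(
  motion=[
    [0,0,1,0,0,0],
    [0,0,0,0,0,0],
  ],
)

```text
clock: 16.42
position: [0.5114, 0.3567, 0.0365]
ee_rot: [0.507, 0.862, 0.003, 0.001]
ft_force: [0.0, -0.6, -7.8]
grip_width: 0.593
```

Request:
step_arm(
  motion=[
    [0,0,2.5,0,0,0],
    [0,0,0,0,0,0],
  ],
)

```text
clock: 16.68
position: [0.5116, 0.3569, 0.0366]
ee_rot: [0.507, 0.862, 0.003, 0.001]
ft_force: [0.3, -0.4, -8.3]
grip_width: 0.593
```

Request:
step_arm(
  motion=[
    [0,0,3,0,0,0],
  ],
)

```text
clock: 16.8
position: [0.5118, 0.3571, 0.0362]
ee_rot: [0.507, 0.862, 0.004, 0.001]
ft_force: [-19.2, -12.0, 44.6]
grip_width: 0.593
```

Request:
step_arm(
  motion=[
    [0,0,3,0,0,0],
  ],
)

```text
clock: 16.92
position: [0.5118, 0.3571, 0.0363]
ee_rot: [0.507, 0.862, 0.004, 0.0]
ft_force: [-17.3, -11.4, 34.4]
grip_width: 0.59
```

```bash
python3 look.py w13; python3 -c "
from workcell import manip;import cv2
cv2.imwrite('pics/s13.png',cv2.resize(manip.camera('side')[120:220,240:400],None,fx=5,fy=5,interpolation=2))"
```

```text
16.925 [0.5118 0.3571 0.0363] [-17.25 -11.37  34.44] 0.59 [[-0.486, 0.874, 0.004], [0.874, 0.486, 0.006], [0.004, 0.006, -1.0]]
```

View pics/w13.png

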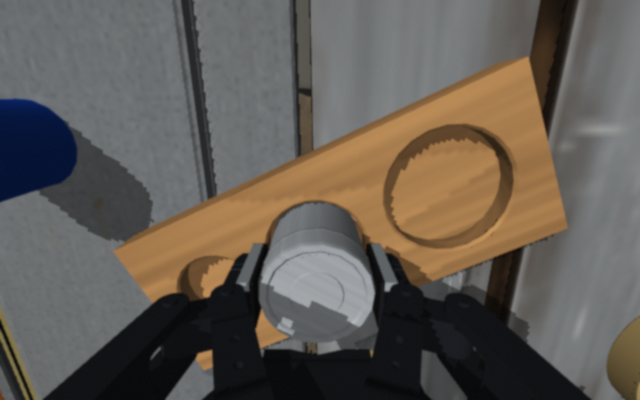

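View pics/s13.png

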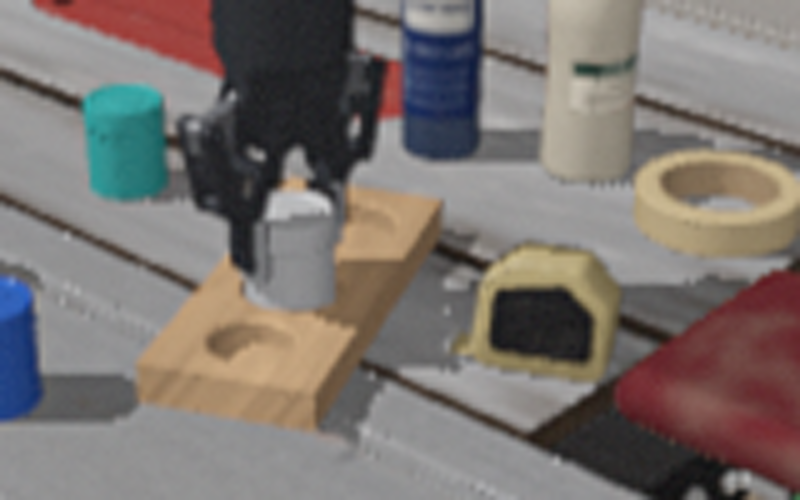

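The tin is down on the pocket floor: it's firm at TCP z = 36.3 mm, as predicted for a 10 mm base height. Relax, release, rise.

Request:
step_arm(
  motion=[
    [0,0,-0.3,0,0,0],
    [0,0,0,0,0,0],
  ],
)

```text
clock: 17.27
position: [0.5119, 0.3573, 0.0365]
ee_rot: [0.507, 0.862, 0.004, 0.0]
ft_force: [-0.0, 0.8, -4.7]
grip_width: 0.594
```

Request:
step_arm(
  motion=[
    [0,0,0,0,0,0],
    [0,0,0,0,0,0],
    [0,0,0,0,0,0],
    [0,0,0,0,0,0],
    [0,0,0,0,0,0],
  ],
  jaw=85,
)

```text
clock: 17.9
position: [0.5137, 0.3585, 0.0376]
ee_rot: [0.507, 0.862, 0.006, 0.001]
ft_force: [0.6, -0.2, 0.1]
grip_width: 0.995
```

Request:
step_arm(
  motion=[
    [0,0,-15,0,0,0],
    [0,0,-30,0,0,0],
    [0,0,-30,0,0,0],
    [-30,0,-10,0,0,0],
    [-30,0,0,0,0,0],
    [0,0,0,0,0,0],
  ],
)

```text
clock: 18.65
position: [0.5439, 0.3047, 0.1315]
ee_rot: [0.507, 0.862, 0.008, 0.002]
ft_force: [-0.9, 0.1, 0.2]
grip_width: 0.995
```

```bash
python3 look.py w14; python3 -c "
from workcell import manip;import cv2
s=manip.camera('side');cv2.imwrite('pics/s14f.png',s)
cv2.imwrite('pics/s14.png',cv2.resize(s[120:220,240:400],None,fx=5,fy=5,interpolation=2))
from fit import *
print(fit('w14',(.511,.356),.026,.070),fit('w14',(.511,.356),.026,.074))"
```

```text
18.65 [0.5439 0.3047 0.1315] [-0.86  0.09  0.17] 0.995 [[-0.486, 0.874, 0.012], [0.874, 0.486, 0.012], [0.005, 0.017, -1.0]]
(array([0.5123, 0.3572]), np.float64(0.0238), 72) (array([0.5121, 0.3575]), np.float64(0.0234), 72)
```

View pics/w14.png

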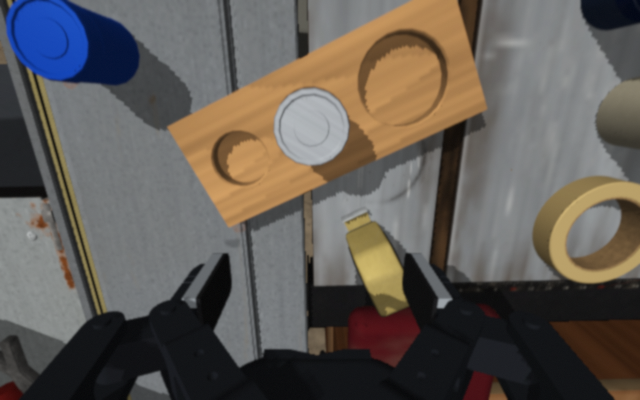

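View pics/s14.png

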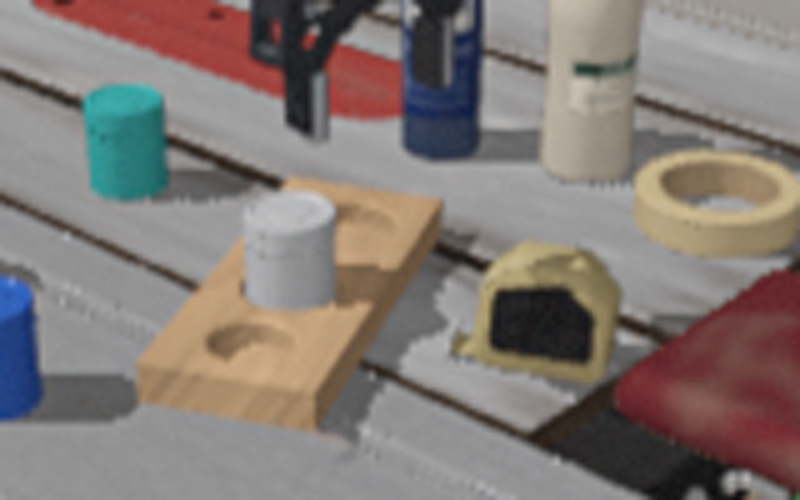

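View pics/s14f.png

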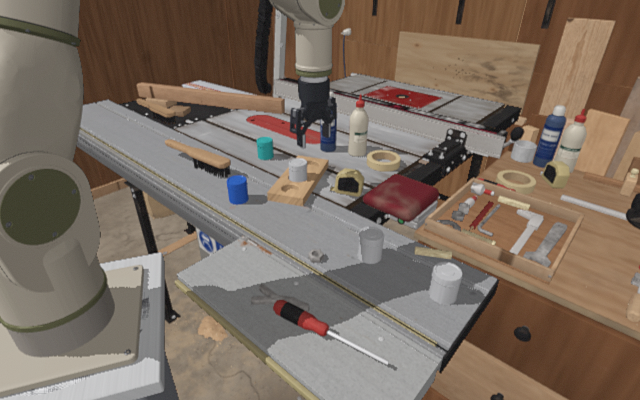

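The heavy tin sits level in the medium pocket, at (312,126) in the wrist picture. The light tins stand at (371,244) and (446,283) in the side picture, as at the start. Nothing else has moved and the arm is clear, so I'm handing in.

```bash
python3 -c "
from workcell import manip
print(manip.hand_in())"
```

```text
the job is handed in; nothing more can be done
None
```

The heavy tin is seated upright in the 57 mm pocket, on its floor, and I handed the job in at about 19 s of the 67 s allowed.

- **Finding the heavy tin:** I lifted the middle tin (about 1 N, light) and put it back, then the tin nearest the board (about 8 N, full). That settled it, so I never lifted the third tin.
- **Seating:** the descent stopped at a tool height of 36.3 mm, as predicted for a tin standing on the pocket floor. Afterwards the tin's measured centre was (0.512, 0.357), against (0.511, 0.355) for the pocket. Both cameras show it upright and level.
- **Light tins and other things:** the middle tin was measured within about 1 mm of its start right after I put it back. In the last side picture, both light tins and the nut, bar and tape measure look unmoved.
- **Overpress:** while checking the tin was fully down, I pushed it onto the pocket floor, with readings of 45 N and then 34 N on the wrist for about a quarter of a second. That force went through the gripped tin, not the arm or gripper body, and is well under the 120 N wrist limit.
- **Measurements that disagreed:** one image fit of the tin in the gripper gave an offset of up to 5 mm. Comparing pictures from before and after the lift showed no slip, so I used about 1 mm instead.

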